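# Put the wagons to bed in the carriage shed

## Task

Put the toy train away: first swing the crane arm clear of the shed's bay, only then slide the clear hatch fully open, and set every wagon that is on the table (dining car, tank car, box van, log wagon, as many as there are) down inside the bay, on its wheels on the floor. When all are in, slide the hatch fully shut, and after that swing the crane arm back over it as far as its stop. Leave the canister, curved track, tunnel and signal where they are.

Things in the scene. Friction and masses are not known exactly. Their poses are not given: they have to be found in the camera images.
- shed: fixed plywood toy shed, 210 (own x) by 420 mm (own y), z up, origin at its underside's centre; place and yaw vary. -y half: closed building; +y half: open-topped bay under the clear hatch. Long side walls (at x +-100, 10 mm thick) 77 mm high, end wall 65 mm. The crane post, 112 mm high, stands beside it at own x 120, y 235 mm.
- bay (a point): centre of the bay's floor (6 mm above the table), axes as the shed's. The bay is clear inside 190 mm along x (+-95) and 200 mm along y (+-100): room for four wagons standing in two rows of two, long side along x, at x +-46, y +-40 mm.
- hatch (a joint): clear plastic hatch 186 x 205 mm that slides level over the bay, 67 to 72 mm above the table. 0 = shut, 0.195 m = fully open, slid towards the shed's -y over the closed building. Stays where left, 1.5 N of friction.
- hatch_grip (a point): top centre of the hatch's upright wooden grip bar: 60 mm long (shed x), 14 mm thick (shed y), 36 mm high above the panel; it rides with the hatch. To be pinched from above across its thickness, along the shed's y.
- crane_arm (a joint): level wooden arm of the toy crane, 150 mm long, 112 to 128 mm above the table, hinged on the post. 0 = at its stop, pointing diagonally over the middle of the bay (shed -x-y); grows to 2.2 rad swinging clockwise seen from above, via the shed's -x, out to its +y side. Beyond 1.0 it is clear of the bay. Stays where left, under 1 N at the peg.
- crane_grip (a point): top of the upright round dark peg on the crane arm, 18 mm thick, standing 45 mm above the arm's top face, 125 mm from the hinge axis; the handle to swing the arm by.
- crane_hinge (a point): point on the crane arm's upright hinge axis, at the height of the arm's top face.
- dining_car: free wooden wagon, 80 mm long (own x) by 38 mm wide (own y); origin at the centre of its underside. Wheels do not turn: it stands still like a block. Below 20 mm it is the 38 mm wide chassis; above that the body, centred, 66 mm long, 26 mm wide, flat-sided, red with pale windows, up to 58 mm high. May be absent.
- tank_car: free wooden wagon, 80 mm long (own x) by 38 mm wide (own y); origin at the centre of its underside. Wheels do not turn: it stands still like a block. Below 20 mm it is the 38 mm wide chassis; above that the body, centred, a lying round wooden tank 30 mm across, 66 mm long, its axis 37 mm up, top 52 mm, with a 12 mm filler cap to 57 mm. May be absent.
- box_van: free wooden wagon, 80 mm long (own x) by 38 mm wide (own y); origin at the centre of its underside. Wheels do not turn: it stands still like a block. Below 20 mm it is the 38 mm wide chassis; above that the body, centred, 62 mm long, 26 mm wide, flat-sided pale wood, up to 54 mm high. May be absent.
- log_wagon: free wooden wagon, 80 mm long (own x) by 38 mm wide (own y); origin at the centre of its underside. Wheels do not turn: it stands still like a block. Below 20 mm it is the 38 mm wide chassis; above that the body, centred, 66 mm long, 26 mm wide stack of dark round logs, up to 50 mm high (behaves as a flat-sided block). May be absent.
- canister: bystander: clear round screw-top canister of wheel sets, 94 mm across, 125 mm high, origin at the centre of its underside
- curved_track: bystander: dark walnut curved track lying flat, about 185 mm by 60 mm, 12 mm thick, origin on its underside near the middle
- tunnel: bystander: small wooden tunnel, 90 x 110 mm, 108 mm high, origin at the centre of its underside
- signal: bystander: orange signal on a 60 mm square wooden foot, 150 mm high, origin at the centre of its underside

How it is judged:
On the way, in this order (a step that is already met when the one before it is completed fails the run):
1. the crane arm is swung clear of the bay (beyond 1.0 rad) (value of joint crane_arm above 1 rad), for 0.2 s.
2. the hatch is slid fully open (at least 175 of 195 mm) (value of joint hatch above 0.175 m), for 0.2 s.
3. every wagon present stands upright on the bay's floor, let go (x of dining_car in the frame of bay between -0.09 and 0.09 m and y of dining_car in the frame of bay between -0.09 and 0.09 m and z of dining_car in the frame of bay between -0.012 and 0.012 m and angle between each of dining_car, tank_car, box_van, log_wagon's own z axis and vertical below 0.15 rad and linear speed of each of dining_car, tank_car, box_van, log_wagon below 0.03 m/s and x of tank_car in the frame of bay between -0.09 and 0.09 m and y of tank_car in the frame of bay between -0.09 and 0.09 m and z of tank_car in the frame of bay between -0.012 and 0.012 m and x of box_van in the frame of bay between -0.09 and 0.09 m and y of box_van in the frame of bay between -0.09 and 0.09 m and z of box_van in the frame of bay between -0.012 and 0.012 m and x of log_wagon in the frame of bay between -0.09 and 0.09 m and y of log_wagon in the frame of bay between -0.09 and 0.09 m and z of log_wagon in the frame of bay between -0.012 and 0.012 m and contact force between each of dining_car, tank_car, box_van, log_wagon and the fingers below 0.5 N), for 0.3 s.
4. the hatch is shut (within 8 mm) (value of joint hatch below 0.008 m), for 0.2 s.
5. the crane arm is back over the hatch at its stop (within 0.12 rad) (value of joint crane_arm below 0.12 rad), for 0.2 s.
At the end, for the whole second after the job is handed in: Every wagon present is upright (within 0.15 rad) and at rest on the bay's floor (its origin within 90 mm of the bay's centre in x and y and 12 mm of the floor), the hatch is within 8 mm of shut and the crane arm within 0.12 rad of its stop over it (x of dining_car in the frame of bay between -0.09 and 0.09 m and y of dining_car in the frame of bay between -0.09 and 0.09 m and z of dining_car in the frame of bay between -0.012 and 0.012 m and angle between each of dining_car, tank_car, box_van, log_wagon's own z axis and vertical below 0.15 rad and linear speed of each of dining_car, tank_car, box_van, log_wagon below 0.03 m/s and x of tank_car in the frame of bay between -0.09 and 0.09 m and y of tank_car in the frame of bay between -0.09 and 0.09 m and z of tank_car in the frame of bay between -0.012 and 0.012 m and x of box_van in the frame of bay between -0.09 and 0.09 m and y of box_van in the frame of bay between -0.09 and 0.09 m and z of box_van in the frame of bay between -0.012 and 0.012 m and x of log_wagon in the frame of bay between -0.09 and 0.09 m and y of log_wagon in the frame of bay between -0.09 and 0.09 m and z of log_wagon in the frame of bay between -0.012 and 0.012 m and value of joint hatch below 0.008 m and value of joint crane_arm below 0.12 rad); the robot touches nothing.
It fails at once if the hatch is opened more than 50 mm while the crane arm is still over the bay (below 0.7 rad) (value of joint hatch above 0.05 m and value of joint crane_arm below 0.7 rad).
It fails at once if a bystander (canister, curved track, tunnel, signal) is moved more than 30 mm (distance of any of canister, curved_track, tunnel, signal from where it was at the start of the episode above 0.03 m).
Of dining_car, tank_car, box_van, log_wagon only 2 to 4 are there at a start; the rules pass over those that are not, and their reading is None.
At some moment in a run one of dining_car, tank_car, box_van, log_wagon may be knocked a few centimetres aside while the robot is not near it.
It also fails if it takes over 210 s, if anything falls off the work surface, if the arm or the gripper's body presses on something with over 40 N, if the wrist force passes 120 N, or if a joint passes its speed limit or range.

## Robot

A 6-joint arm with a two-finger parallel gripper is mounted at the origin on the work surface. World frame = base frame: x ahead of the robot, y to its left, z up, the work surface at z = 0. Lengths are in m, angles in rad, forces in N, time in s.
With the tool pointing down it reaches from about 0.35 to 0.975 m from the base axis. Payload 4.9 kg.
Tool frame: the origin (TCP) lies at the very end of the fingers, on their centre line; the grasp point (between the pads) lies 19 mm behind it; z points along the fingers, y is the line along which they close (so a half turn about z gives the same grasp; the last joint's range is limited). The gripper opens to 85 mm and grips with 20 to 120 N. Pads are 22 mm wide; open, the fingers measure 114 mm over their backs; the gripper's body (76 mm by 85 mm) begins 54 mm behind the grasp point. The pads swing forward as they close: fully open they stand 13 mm farther back than shut.
Start: joints at [1.073, 0.053, 1.613, -0, 1.476, -0.119], TCP at [0.231, 0.581, 0.231] pointing down, gripper open.
Joint ranges: [-3.01, 3.01], [-1.01, 2.22], [0.06, 2.58], [-1.02, 4.17], [0.09, 2.62], [-3.14, 3.14]. Speed limits (rad/s): [2.57, 2.57, 3.14, 3.14, 3.14, 3.14].

## Interface

Orientations are given as a rotation vector (axis times angle).
In Python, from station import get_obs, get_image, get_calibration, finish_job gives the robot as it stands.
- The arm moves only by the tool servo_tool, never from a script. Its argument "increments" is a list of rows, each a list of 5 numbers: the opening, from 0 (shut) to 1 (fully open), then the shift along the tool's x, y, z in mm, then the turn about the tool's z in degrees. In form: [[jaw, tx, ty, tz, spin], ...]. A call has 1 to 12 rows; each row shifts and turns the commanded pose from where the row before left it, along the tool's axes as they then stand; what a row does not reach is not made up. A row lasts 1/8 s, in which the tool goes at most 62.5 mm and 10.7 degrees, less where a joint would pass 70% of its speed; a pose out of reach is approached as far as the arm can. A call is refused whole if a number of a shift passes 62.5 or a number of a turn 10.7, either way. A call with a gripper value outside its range is refused whole. The fingers move at their own pace and stop on an object; "force" is the grip in N (left out, the last holds). Time passes only in rows, so rows that do not move let the fingers close. It gives the time, the measured TCP pose, the force, the opening and the grip force at its end, in the units of the state.
- get_obs(): the state, without advancing time (a new reading comes with each control period).
- get_image(name): name is "scene" or "top"; returns the picture (384x512x3 uint8, red, green, blue); there is no depth.
- get_calibration(name): a dict with "fx", "fy", "cx", "cy" (pixels), "dist_coeffs" ([k1, k2, p1, p2, k3] as OpenCV has them; the pictures are not rectified), "R" (3x3) and "t" (3): a world point X has camera coordinates R X + t. Camera axes: x right, y down, z forward; pixel columns grow to the right and rows downward; lengths in m; the calibration is good to about 2 mm. A picture is of the moment at which its call begins. get_calibration takes no time and is no camera call.
- finish_job(): hands the job in; it is judged then, once.
The state is a dict: "t": time; "q": joint angles; "dq": joint speeds; "effort": joint torques, N m; "tool_pos": TCP position; "tool_rot": TCP orientation; "contact_force": force on the tool from outside, world axes, zero at the start; "wrist_torque": the same for the moment, N m; "opening": finger opening in m; "grip_force": force on a finger pad.
Only numpy, scipy, OpenCV 4.12 (cv2) and the standard library are available. Lean on these libraries where they do the work, as an engineer would, in place of code of your own. Each camera call takes 0.05 s, during which the arm holds its last target. There are 200 camera calls.

## Working session

There is one attempt and no reset: what is moved stays moved. The work goes in short steps, Python scripts to look and compute and a tool call to move; the robot and the scene stay as the last step left them, time stands still between calls to the robot, and variables do not carry over. Pictures are saved under pics/ and viewed, at most 14 in all, crops included, and the job is handed in when it is done.

Besides the shell and the picture viewer there is one more tool, called after ">>>" by a JSON object that holds its "fn" and its "kwargs", one argument or row to a line. servo_tool: Moves the arm, as the interface text tells. Its arguments: {"type":"object","properties":{"increments":{"type":"array"},"force":{"type":"number"}},"required":["increments"]}

```bash
mkdir -p pics; cat > h.py <<'E'
import numpy as np, cv2
from station import get_obs, get_image, get_calibration
def K(c): return np.array([[c['fx'],0,c['cx']],[0,c['fy'],c['cy']],[0,0,1.]])
def ray(cam,uv):
    c=get_calibration(cam); R=np.array(c['R']); t=np.array(c['t'])
    p=cv2.undistortPoints(np.array(uv,float).reshape(-1,1,2),K(c),np.array(c['dist_coeffs'])).reshape(-1,2)
    d=np.c_[p,np.ones(len(p))]@R; return -R.T@t, d
def onz(cam,uv,z):
    o,d=ray(cam,uv); return o+d*((z-o[2])/d[:,2])[:,None]
def proj(cam,X):
    c=get_calibration(cam); R=np.array(c['R'],float); t=np.array(c['t'],float)
    return cv2.projectPoints(np.array(X,float).reshape(-1,1,3),cv2.Rodrigues(R)[0],t,K(c),np.array(c['dist_coeffs']))[0].reshape(-1,2)
def tri(a,b): # uv scene, uv top -> points, gap
    o1,d1=ray('scene',a); o2,d2=ray('top',b); out=[]
    for u,v in zip(d1,d2):
        s=np.linalg.lstsq(np.c_[u,-v],o2-o1,rcond=None)[0]; p=o1+s[0]*u; q=o2+s[1]*v
        out.append([*(p+q)/2,np.linalg.norm(p-q)])
    return np.array(out)
def snap(cam,name):
    im=get_image(cam); cv2.imwrite('pics/%s.png'%name,cv2.cvtColor(im,cv2.COLOR_RGB2BGR)); return im
E
python3 - <<'E'
from h import *
for c in('scene','top'):
    im=snap(c,c+'0'); cv2.imwrite('pics/%s0b.png'%c,cv2.resize(cv2.cvtColor(im,cv2.COLOR_RGB2BGR),(800,600),interpolation=cv2.INTER_CUBIC))
    k=get_calibration(c); print(c,-np.array(k['R']).T@np.array(k['t']))
print(get_obs())
E
```

```text
scene [1.11784215 0.22615927 1.01429049]
top [0.45762899 0.05560281 1.26020655]
{'t': 0.1, 'q': array([ 1.07300307e+00,  5.33018985e-02,  1.61418107e+00,  1.15180408e-06,
        1.47599327e+00, -1.19004673e-01]), 'dq': array([ 0.00091486, -0.00073557, -0.00232357, -0.00112569,  0.00041862,
        0.00084153]), 'effort': array([-3.69344934e-04, -3.94901490e+01, -3.71363461e+01, -1.87526775e-04,
        3.92199247e-03,  1.91570314e-05]), 'tool_pos': array([0.23084892, 0.58018876, 0.23016454]), 'tool_rot': array([-5.91341056e-01, -3.08485225e+00,  2.81807904e-03]), 'contact_force': array([ 0.01931211, -0.21026192, -0.14272857]), 'wrist_torque': array([ 0.03152372, -0.0231289 ,  0.00743946]), 'grip_force': 0.0, 'opening': 0.0854949037332901}
```

View pics/scene0b.png

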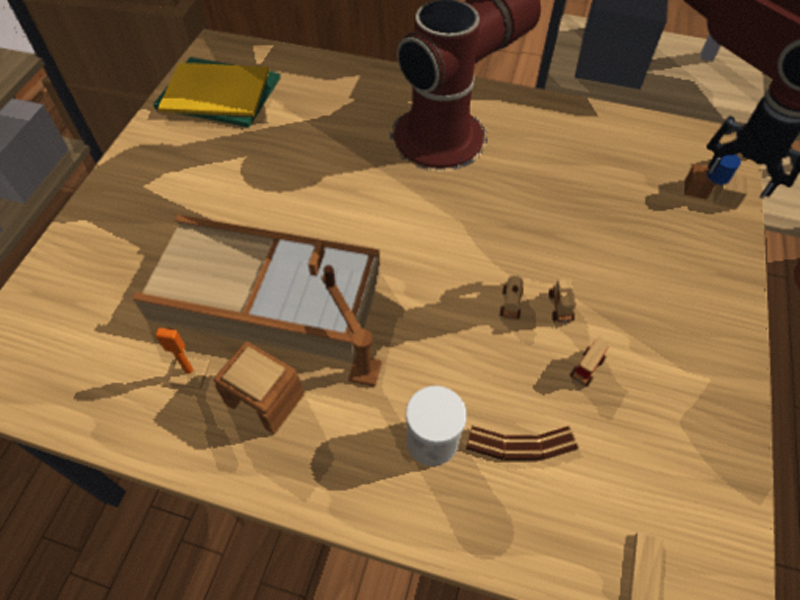

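View pics/top0b.png

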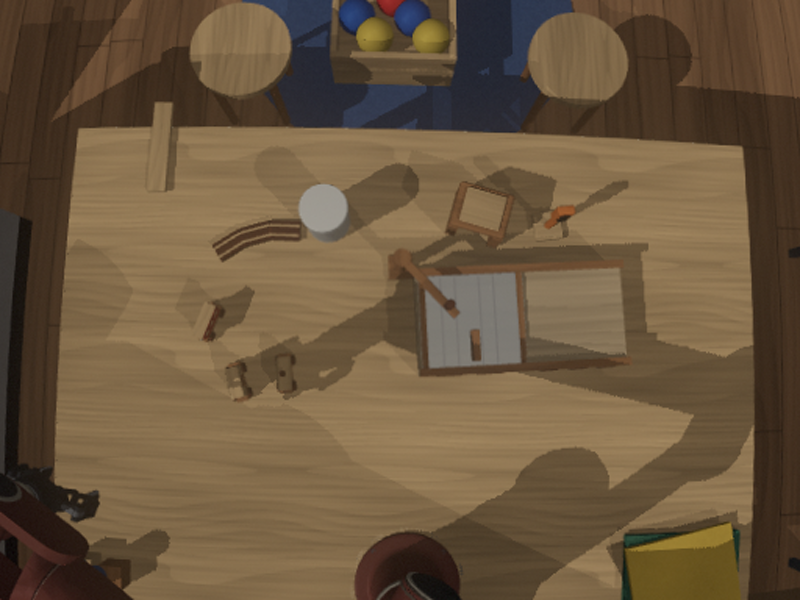

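The scene shows the shed with its bay to the right (scene) / left (top), and the crane arm over it (peg at about 328,272 scene and 451,308 top). Three wagons stand near top (285,373), (235,382) and (210,320). I'm zooming in for exact pixels.

```bash
python3 - <<'E'
from h import *
def crop(im,x,y,w,h,s): return cv2.resize(im[y:y+h,x:x+w],None,fx=s,fy=s,interpolation=cv2.INTER_CUBIC)
s=cv2.imread('pics/scene0.png'); t=cv2.imread('pics/top0.png')
a=crop(s,310,165,90,90,4.4); b=crop(t,120,180,90,90,4.4)
c=crop(t,245,150,180,100,4.4); d=crop(s,80,130,180,120,4.4)
cv2.imwrite('pics/w.png',np.hstack([a,b])); cv2.imwrite('pics/ct.png',c); cv2.imwrite('pics/cs.png',d)
e=crop(s,420,80,92,60,4.3); f=crop(t,40,330,92,54,4.3)
cv2.imwrite('pics/e.png',np.vstack([e,f]))
E
```

```text
(no output)
```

View pics/w.png

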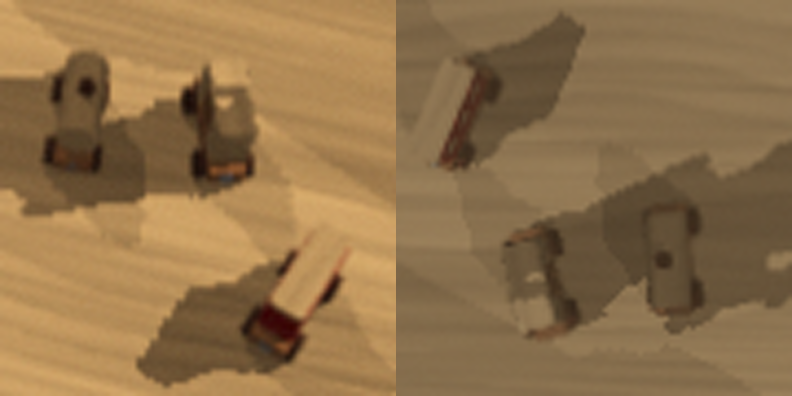

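View pics/ct.png

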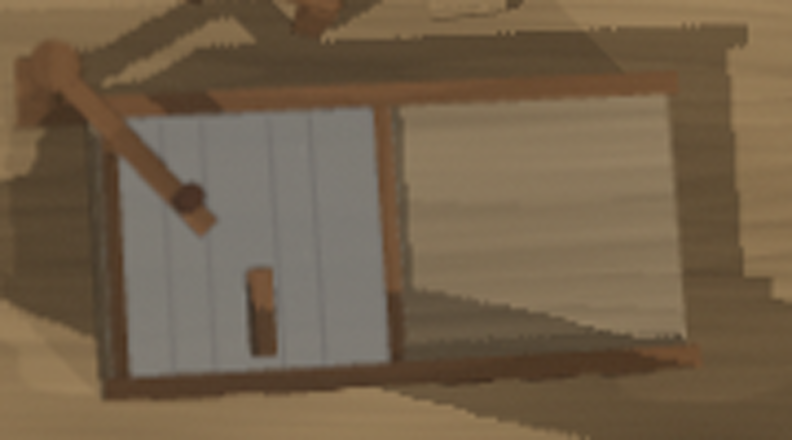

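View pics/cs.png

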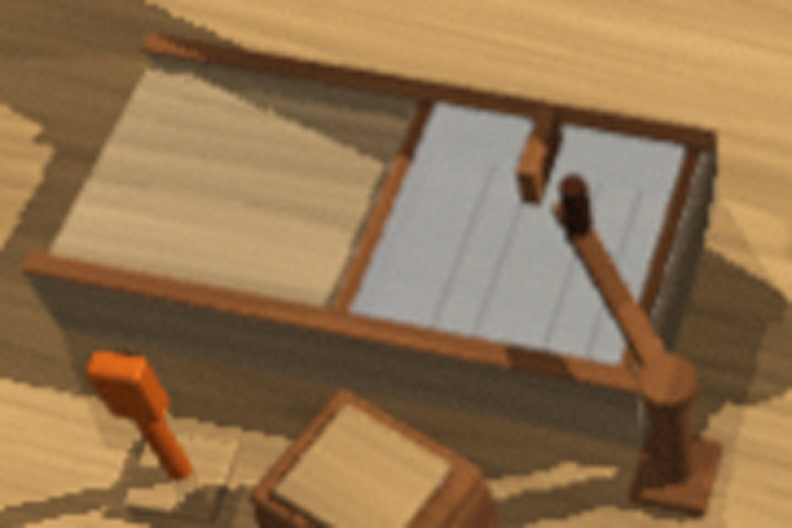

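View pics/e.png

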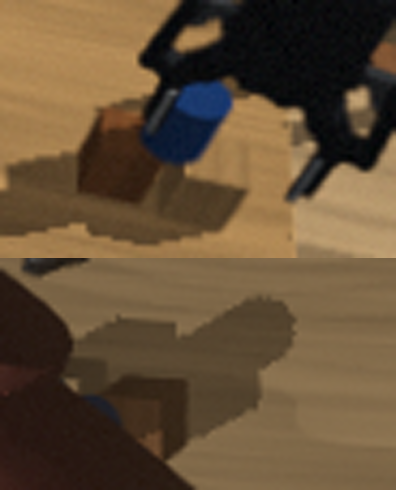

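```bash
python3 - <<'E'
from h import *
np.set_printoptions(precision=4,suppress=True)
f=lambda ox,oy,P:[( ox+(u+.5)/4.4-.5, oy+(v+.5)/4.4-.5) for u,v in P]
S=lambda P:f(80,130,P); T=lambda P:f(245,150,P)
Sw=lambda P:f(310,165,P); Tw=lambda P:f(120,180,[(u-396,v) for u,v in P])
print('walls top corners', onz('top',T([(677,73),(700,364),(104,388)]),.077).round(4).tolist())
print(' scene -x-y, -x+y, +x-y', onz('scene',S([(146,33),(716,133),(25,256)]),.077).round(4).tolist())
print('tri',tri(S([(716,133),(146,36)]),T([(104,388),(700,364)])))
print('inner bay hatch corners top z.072',onz('top',T([(122,118),(375,107),(130,377),(389,362)]),.072))
print('peg tri',tri(S([(572,182)]),T([(190,193)])), onz('top',T([(190,193)]),.173))
print('hinge tri',tri(S([(668,375)]),T([(55,65)])))
print('hatchgrip ends z.108 top',onz('top',T([(266,268),(269,355)]),.108),'scene',onz('scene',S([(553,111),(533,168)]),.108))
print('tank',tri(Sw([(87,87)]),Tw([(663,260)])))
print('dining roof tri',tri(Sw([(317,228),(352,247),(303,320),(271,305)]),Tw([(448,58),(475,65),(440,165),(414,155)])))
print('din scene z.058',onz('scene',Sw([(317,228),(352,247),(303,320),(271,305)]),.058))
print('van scene z.054',onz('scene',Sw([(207,62),(247,62),(255,135),(212,135)]),.054))
print('van top z.054',onz('top',Tw([(508,245),(540,240),(552,328),(520,335)]),.054))
print('tank top axis z.052',onz('top',Tw([(667,205),(670,312)]),.052))
print('decoy',onz('top',[(75,365)],.0))
o=get_obs(); print(cv2.Rodrigues(o['tool_rot'])[0])
# enhanced crops
s=cv2.imread('pics/scene0.png'); t=cv2.imread('pics/top0.png')
L=lambda im,x,y:cv2.convertScaleAbs(cv2.resize(im[y:y+50,x:x+50],(400,400),interpolation=cv2.INTER_CUBIC),alpha=1.6)
cv2.imwrite('pics/w2.png',np.hstack([L(s,320,170),L(t,135,225)]))
E
```

```text
walls top corners [[0.6602, -0.4172, 0.077], [0.4545, -0.431, 0.077], [0.4324, -0.0123, 0.077]]
 scene -x-y, -x+y, +x-y [[0.4536, -0.4343, 0.077], [0.4254, -0.0127, 0.077], [0.6514, -0.4208, 0.077]]
tri [[ 0.4324 -0.011   0.0863  0.0015]
 [ 0.4549 -0.4328  0.0754  0.0023]]
inner bay hatch corners top z.072 [[ 0.6189 -0.0219  0.072 ]
 [ 0.6309 -0.1993  0.072 ]
 [ 0.4402 -0.0303  0.072 ]
 [ 0.4534 -0.2095  0.072 ]]
peg tri [[ 0.5582 -0.0593  0.1756  0.0008]] [[ 0.5583 -0.0592  0.173 ]]
hinge tri [[0.6452 0.0271 0.1306 0.0007]]
hatchgrip ends z.108 top [[ 0.515  -0.1178  0.108 ]
 [ 0.4569 -0.1204  0.108 ]] scene [[ 0.4612 -0.1151  0.108 ]
 [ 0.5097 -0.1111  0.108 ]]
tank [[0.423  0.2557 0.0537 0.0006]]
dining roof tri [[ 0.552   0.3928  0.1469  0.0126]
 [ 0.549   0.3997  0.125   0.0493]
 [ 0.4884  0.4453 -0.0624  0.0106]
 [ 0.4985  0.4341 -0.023   0.049 ]]
din scene z.058 [[0.4919 0.4169 0.058 ]
 [0.4996 0.4399 0.058 ]
 [0.5603 0.4161 0.058 ]
 [0.5554 0.3956 0.058 ]]
van scene z.054 [[0.3795 0.3307 0.054 ]
 [0.3718 0.3569 0.054 ]
 [0.4295 0.37   0.054 ]
 [0.4376 0.3425 0.054 ]]
van top z.054 [[0.4304 0.365  0.054 ]
 [0.4346 0.3424 0.054 ]
 [0.3737 0.3317 0.054 ]
 [0.3682 0.3542 0.054 ]]
tank top axis z.052 [[0.4613 0.2542 0.052 ]
 [0.3871 0.2497 0.052 ]]
decoy [[-0.0032  0.6036  0.    ]]
[[-0.9291  0.3698 -0.0009]
 [ 0.3698  0.9291 -0.0017]
 [ 0.0002 -0.0019 -1.    ]]
```

View pics/w2.png

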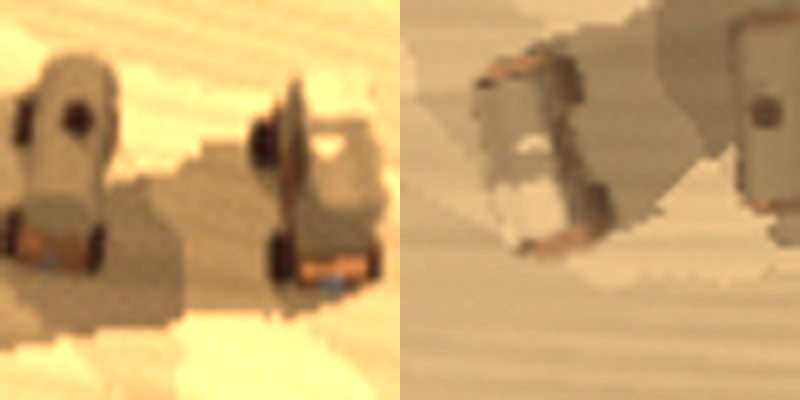

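The tank car's cap triangulates to z 0.054 (text 0.057), the peg top to 0.176 (0.173) and the hinge to 0.131 (0.128), so the heights agree. The wagons are tank, van and dining. The brown block and blue cylinder by the gripper are decor. Next I'm heading for the peg.

>>> {"fn": "servo_tool", "kwargs": {
  "increments": [
    [0.5,0,0,-5,-8.3],
    [0.5,0,0,-5,-8.3],
    [0.5,0,0,-5,-8.3],
    [0.5,-24,-54.5,0,0],
    [0.5,-24,-54.5,0,0],
    [0.5,-24,-54.5,0,0],
    [0.5,-24,-54.5,0,0],
    [0.5,-24,-54.5,0,0],
    [0.5,-24,-54.5,0,0],
    [0.5,-24,-54.5,0,0],
    [0.5,-24,-54.5,0,0],
    [0.5,-24,-54.5,0,0]
  ],
  "force": 20
}}

```text
t: 1.6
tool_pos: [0.4745, 0.1011, 0.246]
tool_rot: [-0.087, 3.14, 0.0]
contact_force: [0.1, 0.9, -0.5]
opening: 0.0427
grip_force: 0.0
```

```bash
cat >> h.py <<'E'
def plan(x,y,z,a=None):
    o=get_obs(); R=cv2.Rodrigues(o['tool_rot'])[0]; p=o['tool_pos']; a0=np.degrees(np.arctan2(R[1,0],R[0,0]))%360
    sp=0 if a is None else a0-a
    b=np.radians(a0-sp); d=np.array([x,y,z])-p
    print('t %.1f pos %s ang %.1f | spin %.1f then tx %.1f ty %.1f tz %.1f'%(o['t'],p.round(4),a0,sp,1e3*(d[0]*np.cos(b)+d[1]*np.sin(b)),1e3*(d[0]*np.sin(b)-d[1]*np.cos(b)),-1e3*d[2]))
E
python3 - <<'E'
from h import *
plan(.558,-.059,.23,183.2); plan(.558,-.059,.147,183.2)
E
```

```text
t 1.6 pos [0.4745 0.1011 0.246 ] ang 183.2 | spin -0.0 then tx -74.5 ty -164.5 tz 16.0
t 1.6 pos [0.4745 0.1011 0.246 ] ang 183.2 | spin -0.0 then tx -74.5 ty -164.5 tz 99.0
```

>>> {"fn": "servo_tool", "kwargs": {
  "increments": [
    [0.5,-18.6,-41,4,0],
    [0.5,-18.6,-41,4,0],
    [0.5,-18.6,-41,4,0],
    [0.5,-18.6,-41,4,0],
    [0.5,0,0,0,0],
    [0.5,0,0,0,0]
  ]
}}

```text
t: 2.35
tool_pos: [0.5571, -0.0563, 0.2298]
tool_rot: [0.087, -3.139, -0.001]
contact_force: [0.0, -0.7, 1.1]
opening: 0.043
grip_force: 0.0
```

```bash
python3 - <<'E'
from h import *
plan(.558,-.059,.147,183.2)
im=snap('scene','s1'); t=snap('top','t1')
cv2.imwrite('pics/s1b.png',cv2.resize(cv2.cvtColor(np.hstack([im[90:270,60:300],t[130:310,240:480]]),cv2.COLOR_RGB2BGR),None,fx=1.66,fy=1.66))
E
```

```text
t 2.4 pos [ 0.5571 -0.0563  0.2298] ang 183.2 | spin -0.0 then tx -0.7 ty -2.8 tz 82.8
```

View pics/s1b.png

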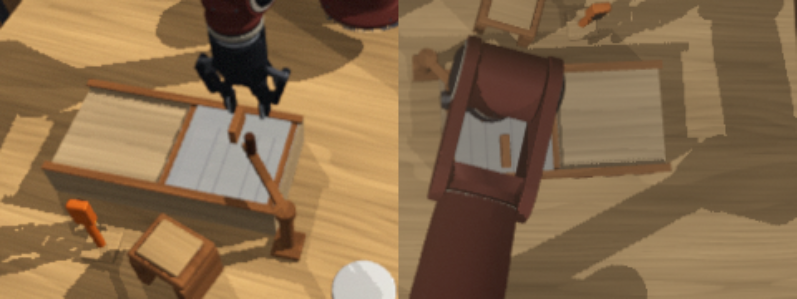

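The fingers straddle the peg in the scene view (peg at crop 250,145). Descending and pinching.

>>> {"fn": "servo_tool", "kwargs": {
  "increments": [
    [0.5,-0.7,-2.8,28,0],
    [0.5,0,0,28,0],
    [0.5,0,0,27,0],
    [0.5,0,0,0,0],
    [0,0,0,0,0],
    [0,0,0,0,0],
    [0,0,0,0,0],
    [0,0,0,0,0]
  ],
  "force": 20
}}

```text
t: 3.45
tool_pos: [0.5594, -0.0596, 0.1492]
tool_rot: [-0.088, 3.138, -0.001]
contact_force: [-0.8, -0.2, 5.2]
opening: 0.0171
grip_force: 21.4
```

```bash
python3 - <<'E'
from h import *
o=get_obs(); p=o['tool_pos']; print(p,o['opening'],o['grip_force'],o['contact_force'])
h=np.array([.6455,.028]); v=p[:2]-h; r=np.hypot(*v); a0=np.arctan2(v[1],v[0]); print('r',r,'ang',np.degrees(a0)%360)
b=np.radians(183.2); prev=p[:2]
for k in range(1,13):
    a=a0-1.7*k/12; q=h+.125*np.array([np.cos(a),np.sin(a)]); d=q-prev; prev=q
    print('%.1f %.1f'%(1e3*(d[0]*np.cos(b)+d[1]*np.sin(b)),1e3*(d[0]*np.sin(b)-d[1]*np.cos(b))))
print(prev)
E
```

```text
[ 0.55936392 -0.0596254   0.1491716 ] 0.017084659880901323 21.35349690914154 [-0.82194196 -0.24525835  5.24907372]
r 0.12287243636237134 ang 225.49107241348364
12.5 12.5
8.9 15.3
6.6 16.4
4.2 17.2
1.8 17.6
-0.7 17.7
-3.2 17.4
-5.6 16.8
-8.0 15.8
-10.1 14.5
-12.1 13.0
-13.8 11.1
[0.56839069 0.1263827 ]
```

>>> {"fn": "servo_tool", "kwargs": {
  "increments": [
    [0,11,13,0,0],
    [0,9,15,0,0],
    [0,6.6,16.4,0,0],
    [0,4.2,17.2,0,0],
    [0,1.8,17.6,0,0],
    [0,-0.7,17.7,0,0],
    [0,-3.2,17.4,0,0],
    [0,-5.6,16.8,0,0],
    [0,-8,15.8,0,0],
    [0,-10,14.5,0,0],
    [0,-12,13,0,0],
    [0,-13.5,11,0,0]
  ]
}}

```text
t: 4.95
tool_pos: [0.569, 0.1275, 0.1479]
tool_rot: [-0.088, 3.14, -0.001]
contact_force: [0.2, -4.2, 5.5]
opening: 0.0174
grip_force: 22.3
```

>>> {"fn": "servo_tool", "kwargs": {
  "increments": [
    [0,0,0,0,0],
    [0,0,0,0,0],
    [0.5,0,0,0,0],
    [0.5,0,0,0,0],
    [0.5,0,0,0,0],
    [0.5,0,0,-40,0],
    [0.5,0,0,-60,0],
    [0.5,0,0,-20,0],
    [0.5,20,-50,0,0],
    [0.5,20,-50,0,0],
    [0.5,20,-50,0,0],
    [0.5,10,-50,0,0]
  ]
}}

```text
t: 6.45
tool_pos: [0.5084, -0.0779, 0.2663]
tool_rot: [0.088, -3.139, -0.001]
contact_force: [0.5, -0.6, -0.8]
opening: 0.0426
grip_force: 0.0
```

```bash
python3 - <<'E'
from h import *
plan(.486,-.116,.24,183.2)
im=snap('scene','s2'); t=snap('top','t2')
cv2.imwrite('pics/s2b.png',cv2.resize(cv2.cvtColor(np.hstack([im[90:270,60:300],t[130:310,240:480]]),cv2.COLOR_RGB2BGR),None,fx=1.66,fy=1.66))
E
```

```text
t 6.5 pos [ 0.5084 -0.0779  0.2663] ang 183.2 | spin 0.0 then tx 24.5 ty -36.8 tz 26.3
```

View pics/s2b.png

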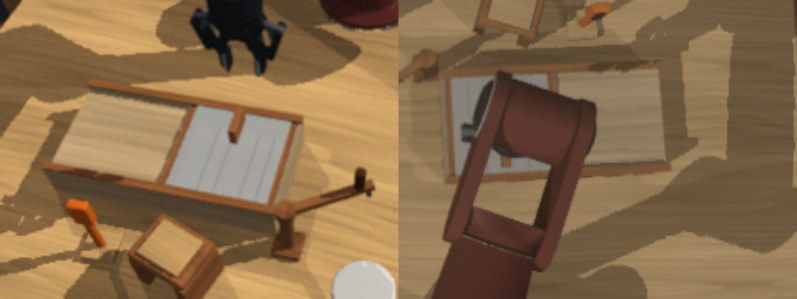

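The arm is swung clear, with its peg at crop (360,175) beyond the end wall. The hatch bar is free at (236,125). Next I'm grasping the bar.

>>> {"fn": "servo_tool", "kwargs": {
  "increments": [
    [0.5,12,-18,20,0],
    [0.5,12.5,-18.8,20,0],
    [0.5,0,0,60,0],
    [0.5,0,0,50,0],
    [0.5,0,0,32,0],
    [0.5,0,0,0,0],
    [0,0,0,0,0],
    [0,0,0,0,0],
    [0,0,0,0,0],
    [0,0,0,0,0]
  ],
  "force": 25
}}

```text
t: 7.8
tool_pos: [0.4888, -0.1169, 0.0875]
tool_rot: [-0.089, 3.136, -0.008]
contact_force: [0.6, -5.4, -2.5]
opening: 0.0135
grip_force: 28.9
```

>>> {"fn": "servo_tool", "kwargs": {
  "increments": [
    [0,0,-10,0,0],
    [0,0,-20,0,0],
    [0,0,-24,0,0],
    [0,0,-24,0,0],
    [0,0,-24,0,0],
    [0,0,-24,0,0],
    [0,0,-24,0,0],
    [0,0,-24,0,0],
    [0,0,-18,0,0],
    [0,0,0,0,0],
    [0,0,0,0,0],
    [0,0,0,0,0]
  ]
}}

```text
t: 9.3
tool_pos: [0.5022, -0.309, 0.0876]
tool_rot: [-0.086, 3.129, -0.007]
contact_force: [13.0, 0.3, -2.1]
opening: 0.0134
grip_force: 29.2
```

```bash
python3 - <<'E'
from h import *
o=get_obs(); print(o['tool_pos'],o['opening'],o['grip_force'],o['contact_force'])
E
```

```text
[ 0.50215015 -0.30896431  0.0875654 ] 0.01338150416948635 29.17348086833954 [13.00828133  0.27728551 -2.09896563]
```

>>> {"fn": "servo_tool", "kwargs": {
  "increments": [
    [0.5,0,0,0,0],
    [0.5,0,0,0,0],
    [0.5,0,0,0,0],
    [0.5,0,0,-50,0],
    [0.5,0,0,-60,0],
    [0.5,0,0,-50,0],
    [0.7,4.7,50,0,0],
    [0.7,4.7,56,0,0],
    [0.7,4.7,56,0,0],
    [0.7,4.7,56,0,0],
    [0.7,4.7,56,0,0],
    [0.7,4.7,56,0,0]
  ]
}}

```text
t: 10.8
tool_pos: [0.4507, 0.0228, 0.2453]
tool_rot: [-0.086, 3.14, -0.0]
contact_force: [2.0, 0.1, -0.1]
opening: 0.0599
grip_force: 0.0
```

>>> {"fn": "servo_tool", "kwargs": {
  "increments": [
    [0.7,4.7,56,0,0],
    [0.7,4.7,56,0,0],
    [0.7,4.7,56,0,0],
    [0.7,4.7,56,0,0],
    [0.7,0,10,0,0]
  ]
}}

```text
t: 11.42
tool_pos: [0.4186, 0.2563, 0.2451]
tool_rot: [0.094, -3.14, 0.0]
contact_force: [0.0, -0.5, 0.3]
opening: 0.0598
grip_force: 0.0
```

```bash
python3 - <<'E'
from h import *
plan(.423,.255,.05,183.5)
im=snap('scene','s3'); t=snap('top','t3')
cv2.imwrite('pics/s3b.png',np.vstack([np.hstack([cv2.resize(cv2.cvtColor(x,cv2.COLOR_RGB2BGR),None,fx=3,fy=3,interpolation=cv2.INTER_CUBIC) for x in (im[140:240,130:260],t[155:255,255:385])]),np.hstack([cv2.resize(cv2.cvtColor(x,cv2.COLOR_RGB2BGR),None,fx=3,fy=3,interpolation=cv2.INTER_CUBIC) for x in (im[165:255,300:430],t[180:270,110:240])])]))
E
```

```text
t 11.4 pos [0.4186 0.2563 0.2451] ang 183.4 | spin -0.1 then tx -4.3 ty -1.6 tz 195.1
```

View pics/s3b.png

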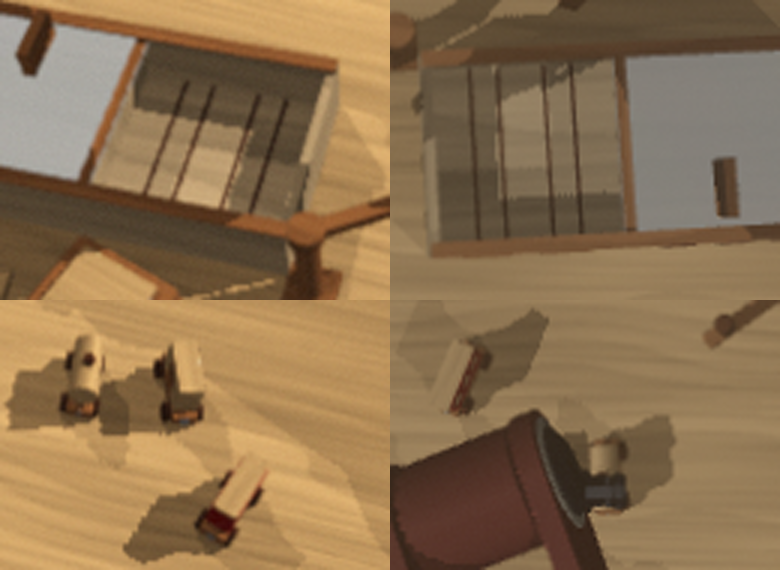

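The bay is open, and its four rail lines are at top-crop (471..580, 65..240). The three wagons are unmoved: tank (83,360), van (185,370), dining (235,490).

```bash
python3 - <<'E'
from h import *
np.set_printoptions(precision=4,suppress=True)
g=lambda ox,oy,P:[(ox+(u+.5)/3-.5,oy+(v+.5)/3-.5) for u,v in P]
T=g(255,155,[(u-390,v) for u,v in [(471,68),(499,66),(543,66),(571,65),(477,240),(508,236),(551,236),(580,233)]])
p=onz('top',T,.007); print('rails top',p,p.mean(0)); print('yaw',np.degrees(np.arctan2(*(p[:4]-p[4:]).mean(0)[[1,0]])))
S=g(130,140,[(187,82),(213,87),(259,95),(286,100),(147,195),(175,200),(225,208),(252,211)])
q=onz('scene',S,.007); print('rails scene',q,q.mean(0)); print(np.degrees(np.arctan2(*(q[4:]-q[:4]).mean(0)[[1,0]])))
print('van',onz('scene',g(300,165,[(u,v-300) for u,v in [(163,342),(195,340),(204,395),(175,400)]]),.054))
d=onz('scene',g(300,165,[(u,v-300) for u,v in [(243,455),(267,468),(232,516),(208,507)]]),.058);print('din',d,d.mean(0))
f=lambda ox,oy,P:[( ox+(u+.5)/4.4-.5, oy+(v+.5)/4.4-.5) for u,v in P]
Sw=lambda P:f(310,165,P); Tw=lambda P:f(120,180,[(u-396,v) for u,v in P])
print('din tri',tri(Sw([(317,228),(352,247),(303,320),(271,305)]),Tw([(440,165),(414,155),(448,58),(475,65)])))
print('van tri',tri(Sw([(207,62),(247,62),(255,135),(212,135)]),Tw([(552,328),(520,335),(508,245),(540,240)])))
E
```

```text
rails top [[ 0.6255 -0.0563  0.007 ]
 [ 0.6283 -0.0865  0.007 ]
 [ 0.6295 -0.1341  0.007 ]
 [ 0.6313 -0.1646  0.007 ]
 [ 0.4418 -0.0652  0.007 ]
 [ 0.4466 -0.0982  0.007 ]
 [ 0.4473 -0.1442  0.007 ]
 [ 0.451  -0.1753  0.007 ]] [ 0.5376 -0.1155  0.007 ]
yaw 3.2604260877942086
rails scene [[ 0.4468 -0.1768  0.007 ]
 [ 0.4452 -0.1477  0.007 ]
 [ 0.4413 -0.0971  0.007 ]
 [ 0.4395 -0.0676  0.007 ]
 [ 0.5906 -0.1639  0.007 ]
 [ 0.5881 -0.1347  0.007 ]
 [ 0.5826 -0.0833  0.007 ]
 [ 0.5782 -0.0563  0.007 ]] [ 0.514  -0.1159  0.007 ]
5.150645482453183
van [[0.3817 0.323  0.054 ]
 [0.3701 0.3535 0.054 ]
 [0.4331 0.3707 0.054 ]
 [0.4468 0.3445 0.054 ]]
din [[0.4924 0.4141 0.058 ]
 [0.5001 0.4373 0.058 ]
 [0.5593 0.4119 0.058 ]
 [0.5563 0.3897 0.058 ]] [0.527  0.4133 0.058 ]
din tri [[0.485  0.4185 0.0472 0.001 ]
 [0.4915 0.4406 0.0443 0.0047]
 [0.5601 0.4146 0.057  0.0032]
 [0.5556 0.3944 0.0577 0.0026]]
van tri [[0.3734 0.3325 0.0464 0.0019]
 [0.3675 0.3567 0.0481 0.0021]
 [0.43   0.3676 0.0536 0.0049]
 [0.4345 0.3432 0.0497 0.0004]]
```

>>> {"fn": "servo_tool", "kwargs": {
  "increments": [
    [0.7,-4.3,-1.6,50,0],
    [0.7,0,0,60,0],
    [0.7,0,0,60,0],
    [0.7,0,0,40,0],
    [0.7,0,0,12,0],
    [0.7,0,0,0,0],
    [0,0,0,0,0],
    [0,0,0,0,0],
    [0,0,0,0,0],
    [0,0,0,0,0]
  ],
  "force": 40
}}

```text
t: 12.78
tool_pos: [0.426, 0.2533, 0.0259]
tool_rot: [-0.088, 3.136, 0.002]
contact_force: [-0.1, -0.7, 7.1]
opening: 0.0286
grip_force: 40.1
```

>>> {"fn": "servo_tool", "kwargs": {
  "increments": [
    [0,0,0,-40,0],
    [0,0,0,-60,0],
    [0,0,0,-60,0],
    [0,-6,-50,-40,0],
    [0,-6,-50,0,0],
    [0,-6,-50,0,0],
    [0,-6,-50,0,0],
    [0,-6,-50,0,0],
    [0,-6,-50,0,0],
    [0,-6,-50,0,0],
    [0,-7,-50,0,0],
    [0,0,-14,0,-0.6]
  ]
}}

```text
t: 14.28
tool_pos: [0.4958, -0.1589, 0.2225]
tool_rot: [-0.1, 3.14, -0.001]
contact_force: [0.2, 0.1, -0.2]
opening: 0.028
grip_force: 40.0
```

```bash
python3 - <<'E'
from h import *
plan(.498,-.1584,.034,183.8); o=get_obs(); print(o['opening'],o['grip_force'])
E
```

```text
t 14.3 pos [ 0.4958 -0.1589  0.2225] ang 183.7 | spin -0.1 then tx -2.2 ty 0.3 tz 188.5
0.028047096217024392 39.9512904882431
```

>>> {"fn": "servo_tool", "kwargs": {
  "increments": [
    [0,-2.2,0.3,50,0],
    [0,0,0,60,0],
    [0,0,0,40,0],
    [0,0,0,25,0],
    [0,0,0,10,0],
    [0,0,0,4,0],
    [0,0,0,0,0],
    [0,0,0,0,0]
  ]
}}

```text
t: 15.28
tool_pos: [0.4989, -0.1565, 0.0346]
tool_rot: [-0.104, 3.138, -0.002]
contact_force: [0.2, -1.1, -0.0]
opening: 0.0285
grip_force: 40.0
```

>>> {"fn": "servo_tool", "kwargs": {
  "increments": [
    [0,0,0,1.5,0],
    [0,0,0,0,0],
    [0.5,0,0,0,0],
    [0.5,0,0,0,0],
    [0.5,0,0,0,0],
    [0.5,0,0,-40,0],
    [0.5,0,0,-60,0],
    [0.7,0,0,-60,0],
    [0.7,0,0,-55,0]
  ]
}}

```text
t: 16.4
tool_pos: [0.4979, -0.1561, 0.2491]
tool_rot: [-0.104, 3.139, -0.001]
contact_force: [0.1, -0.3, 0.3]
opening: 0.06
grip_force: 0.0
```

```bash
python3 - <<'E'
from h import *
plan(.403,.349,.24,190.5)
E
```

```text
t 16.4 pos [ 0.4979 -0.1561  0.2491] ang 183.8 | spin -6.7 then tx 1.3 ty 514.0 tz 9.1
```

>>> {"fn": "servo_tool", "kwargs": {
  "increments": [
    [0.7,0,0,0,-6.7],
    [0.7,0,45,0,0],
    [0.7,0,52,0,0],
    [0.7,0,52,0,0],
    [0.7,0,52,0,0],
    [0.7,0,52,0,0],
    [0.7,0,52,0,0],
    [0.7,0,52,0,0],
    [0.7,0,52,0,0],
    [0.7,0,52,0,0],
    [0.7,1,53,0,0],
    [0.7,0,0,0,0]
  ]
}}

```text
t: 17.9
tool_pos: [0.4021, 0.3516, 0.2464]
tool_rot: [0.295, -3.127, -0.0]
contact_force: [0.3, -1.1, 0.5]
opening: 0.0599
grip_force: 0.0
```

```bash
python3 - <<'E'
from h import *
plan(.403,.349,.025,190.5)
im=snap('scene','s4'); t=snap('top','t4')
Z=lambda x:cv2.resize(cv2.cvtColor(x,cv2.COLOR_RGB2BGR),None,fx=3,fy=3,interpolation=cv2.INTER_CUBIC)
cv2.imwrite('pics/s4b.png',np.vstack([np.hstack([Z(im[140:240,130:260]),Z(t[155:255,255:385])]),np.hstack([Z(im[165:255,300:430]),Z(t[180:270,110:240])])]))
E
```

```text
t 17.9 pos [0.4021 0.3516 0.2464] ang 190.8 | spin 0.3 then tx -0.4 ty -2.8 tz 221.4
```

View pics/s4b.png

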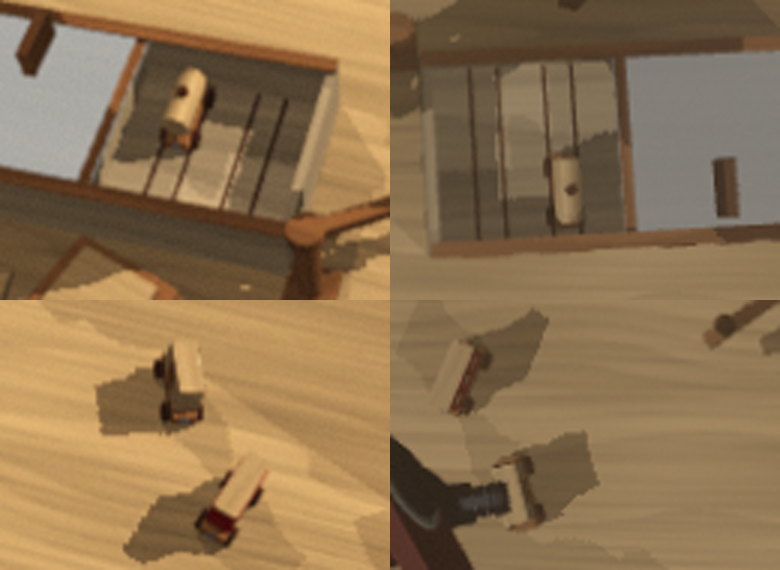

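Tank stands in its slot (top crop 567,188); van unmoved (185,370). Grasping the van.

>>> {"fn": "servo_tool", "kwargs": {
  "increments": [
    [0.7,-0.4,-2.8,50,0.3],
    [0.7,0,0,60,0],
    [0.7,0,0,60,0],
    [0.7,0,0,38,0],
    [0.7,0,0,12,0],
    [0.7,0,0,0,0],
    [0,0,0,0,0],
    [0,0,0,0,0],
    [0,0,0,0,0],
    [0,0,0,0,0]
  ],
  "force": 40
}}

```text
t: 19.25
tool_pos: [0.406, 0.3474, 0.0292]
tool_rot: [-0.279, 3.125, 0.003]
contact_force: [0.2, -0.7, 6.4]
opening: 0.0261
grip_force: 38.3
```

```bash
python3 - <<'E'
from h import *
plan(.49,-.0786,.225,183.8)
E
```

```text
t 19.2 pos [0.406  0.3474 0.0292] ang 190.2 | spin 6.4 then tx -55.6 ty -430.7 tz -195.8
```

>>> {"fn": "servo_tool", "kwargs": {
  "increments": [
    [0,0,0,-40,0],
    [0,0,0,-60,0],
    [0,0,0,-60,0],
    [0,0,0,-35,6.4],
    [0,-7,-50,0,0],
    [0,-7,-54,0,0],
    [0,-7,-54,0,0],
    [0,-7,-54,0,0],
    [0,-7,-54,0,0],
    [0,-7,-54,0,0],
    [0,-8,-54,0,0],
    [0,-8,-56,0,0]
  ]
}}

```text
t: 20.75
tool_pos: [0.4906, -0.0805, 0.2221]
tool_rot: [-0.104, 3.139, -0.0]
contact_force: [1.0, 0.5, -1.0]
opening: 0.0251
grip_force: 39.3
```

```bash
python3 - <<'E'
from h import *
plan(.493,-.0786,.0365,183.8); o=get_obs(); print(o['opening'],o['grip_force'])
E
```

```text
t 20.8 pos [ 0.4906 -0.0805  0.2221] ang 183.8 | spin 0.0 then tx -2.5 ty 1.7 tz 185.6
0.025132050920484653 39.286759755341336
```

>>> {"fn": "servo_tool", "kwargs": {
  "increments": [
    [0,-2.5,1.7,50,0],
    [0,0,0,60,0],
    [0,0,0,40,0],
    [0,0,0,23,0],
    [0,0,0,10,0],
    [0,0,0,4,0],
    [0,0,0,0,0],
    [0,0,0,0,0],
    [0.5,0,0,0,0],
    [0.5,0,0,0,0],
    [0.5,0,0,0,0]
  ]
}}

```text
t: 22.12
tool_pos: [0.4931, -0.077, 0.0348]
tool_rot: [-0.104, 3.14, -0.0]
contact_force: [-0.7, -0.6, 0.2]
opening: 0.0428
grip_force: 0.0
```

>>> {"fn": "servo_tool", "kwargs": {
  "increments": [
    [0.5,0,0,-40,0],
    [0.5,0,0,-60,0],
    [0.7,0,0,-60,0],
    [0.7,0,0,-55,0]
  ]
}}

```text
t: 22.62
tool_pos: [0.4929, -0.077, 0.2521]
tool_rot: [-0.104, 3.139, -0.001]
contact_force: [-0.3, -0.4, -0.8]
opening: 0.0597
grip_force: 0.0
```

```bash
python3 - <<'E'
from h import *
plan(.527,.416,.24,161.5)
E
```

```text
t 22.6 pos [ 0.4929 -0.077   0.2521] ang 183.8 | spin 22.3 then tx 124.1 ty 478.3 tz 12.1
```

>>> {"fn": "servo_tool", "kwargs": {
  "increments": [
    [0.7,0,0,0,7.4],
    [0.7,0,0,0,7.4],
    [0.7,0,0,0,7.5],
    [0.7,13.8,53,0,0],
    [0.7,13.8,53,0,0],
    [0.7,13.8,53,0,0],
    [0.7,13.8,53,0,0],
    [0.7,13.8,53,0,0],
    [0.7,13.8,53,0,0],
    [0.7,13.8,53,0,0],
    [0.7,13.8,53,0,0],
    [0.7,13.8,53,0,0]
  ]
}}

```text
t: 24.12
tool_pos: [0.5264, 0.4166, 0.2495]
tool_rot: [0.505, 3.101, -0.0]
contact_force: [-0.2, 0.6, -0.2]
opening: 0.0598
grip_force: 0.0
```

```bash
python3 - <<'E'
from h import *
plan(.527,.416,.027,161.5)
im=snap('scene','s5'); t=snap('top','t5')
Z=lambda x:cv2.resize(cv2.cvtColor(x,cv2.COLOR_RGB2BGR),None,fx=3,fy=3,interpolation=cv2.INTER_CUBIC)
cv2.imwrite('pics/s5b.png',np.vstack([np.hstack([Z(im[140:240,130:260]),Z(t[155:255,255:385])]),np.hstack([Z(im[165:255,300:430]),Z(t[180:270,110:240])])]))
E
```

```text
t 24.1 pos [0.5264 0.4166 0.2495] ang 161.5 | spin 0.0 then tx -0.7 ty -0.4 tz 222.5
```

View pics/s5b.png

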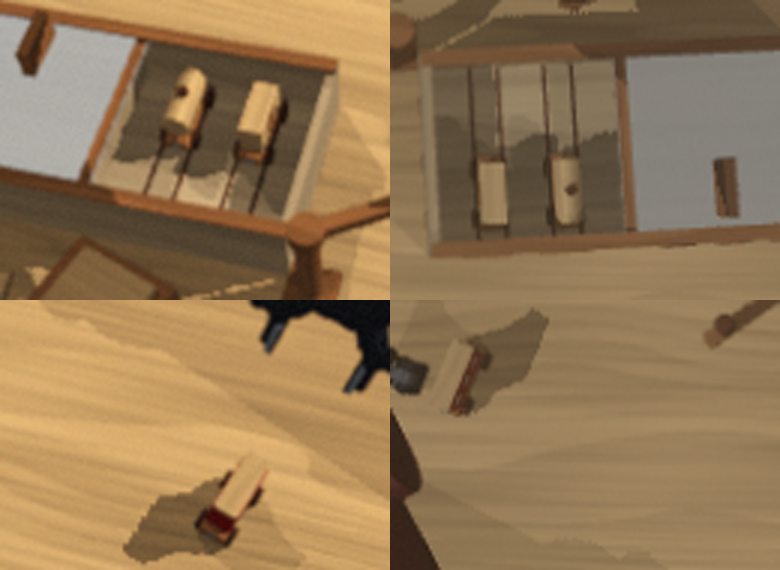

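Both the tank (185,105) and the van (260,120) stand in the bay, and the dining car is unmoved at (237,485). Grasping it now.

>>> {"fn": "servo_tool", "kwargs": {
  "increments": [
    [0.7,-0.7,-0.4,50,0],
    [0.7,0,0,60,0],
    [0.7,0,0,60,0],
    [0.7,0,0,40,0],
    [0.7,0,0,12,0],
    [0.7,0,0,0,0],
    [0,0,0,0,0],
    [0,0,0,0,0],
    [0,0,0,0,0],
    [0,0,0,0,0]
  ],
  "force": 40
}}

```text
t: 25.48
tool_pos: [0.5288, 0.4153, 0.0306]
tool_rot: [0.504, 3.097, 0.005]
contact_force: [0.7, 0.1, 5.2]
opening: 0.0253
grip_force: 40.9
```

```bash
python3 - <<'E'
from h import *
plan(.5871,-.1524,.245,183.8)
E
```

```text
t 25.5 pos [0.5288 0.4153 0.0306] ang 161.5 | spin -22.3 then tx -20.5 ty -570.3 tz -214.4
```

>>> {"fn": "servo_tool", "kwargs": {
  "increments": [
    [0,0,0,-40,0],
    [0,0,0,-60,0],
    [0,0,0,-60,-7.4],
    [0,0,0,-55,-7.4],
    [0,0,0,0,-7.5],
    [0,-2,-52,0,0],
    [0,-2,-58,0,0],
    [0,-2,-58,0,0],
    [0,-2,-58,0,0],
    [0,-2,-58,0,0],
    [0,-2,-58,0,0],
    [0,-2,-58,0,0]
  ]
}}

```text
t: 26.98
tool_pos: [0.5673, 0.0142, 0.2431]
tool_rot: [-0.104, 3.139, -0.0]
contact_force: [0.7, -0.1, -0.1]
opening: 0.0251
grip_force: 40.0
```

>>> {"fn": "servo_tool", "kwargs": {
  "increments": [
    [0,-2,-58,0,0],
    [0,-2,-58,0,0],
    [0,-2,-54,0,0],
    [0,0,0,0,0]
  ]
}}

```text
t: 27.48
tool_pos: [0.5845, -0.1566, 0.2427]
tool_rot: [0.096, -3.14, 0.001]
contact_force: [0.9, 0.9, 0.8]
opening: 0.0252
grip_force: 40.0
```

```bash
python3 - <<'E'
from h import *
plan(.5871,-.1524,.0375,183.8)
E
```

```text
t 27.5 pos [ 0.5845 -0.1566  0.2427] ang 183.5 | spin -0.3 then tx -2.9 ty 4.0 tz 205.2
```

>>> {"fn": "servo_tool", "kwargs": {
  "increments": [
    [0,-5,4,50,-0.3],
    [0,0,0,60,0],
    [0,0,0,50,0],
    [0,0,0,32,0],
    [0,0,0,10,0],
    [0,0,0,4,0],
    [0,0,0,0,0],
    [0,0,0,0,0],
    [0.5,0,0,0,0],
    [0.5,0,0,0,0],
    [0.5,0,0,0,0]
  ]
}}

```text
t: 28.85
tool_pos: [0.5896, -0.149, 0.0369]
tool_rot: [-0.112, 3.139, -0.0]
contact_force: [0.0, -0.5, -0.3]
opening: 0.0428
grip_force: 0.0
```

>>> {"fn": "servo_tool", "kwargs": {
  "increments": [
    [0.5,0,0,-40,0],
    [0.5,0,0,-60,0],
    [0.5,0,0,-60,0],
    [0.5,0,0,-45,0],
    [0.5,40,-45,0,0],
    [0.5,40,-45,0,0],
    [0.5,10,-45,0,0],
    [0.5,0,-20,0,0]
  ]
}}

```text
t: 29.85
tool_pos: [0.51, -0.3119, 0.2418]
tool_rot: [-0.108, 3.14, -0.0]
contact_force: [-1.1, 0.4, -0.2]
opening: 0.0427
grip_force: 0.0
```

```bash
python3 - <<'E'
from h import *
plan(.5025,-.309,.0875,183.8)
im=snap('scene','s6'); t=snap('top','t6')
cv2.imwrite('pics/s6b.png',cv2.resize(cv2.cvtColor(np.hstack([im,t]),cv2.COLOR_RGB2BGR),(800,300),interpolation=cv2.INTER_AREA))
Z=lambda x:cv2.resize(cv2.cvtColor(x,cv2.COLOR_RGB2BGR),None,fx=3,fy=3,interpolation=cv2.INTER_CUBIC)
a=np.hstack([Z(im[140:240,130:260]),Z(t[155:255,255:385])]); b=cv2.imread('pics/s6b.png')[:,:780]
cv2.imwrite('pics/s6c.png',np.vstack([a,b]))
E
```

```text
t 29.9 pos [ 0.51   -0.3119  0.2418] ang 183.9 | spin 0.1 then tx 7.2 ty 3.4 tz 154.3
```

View pics/s6c.png

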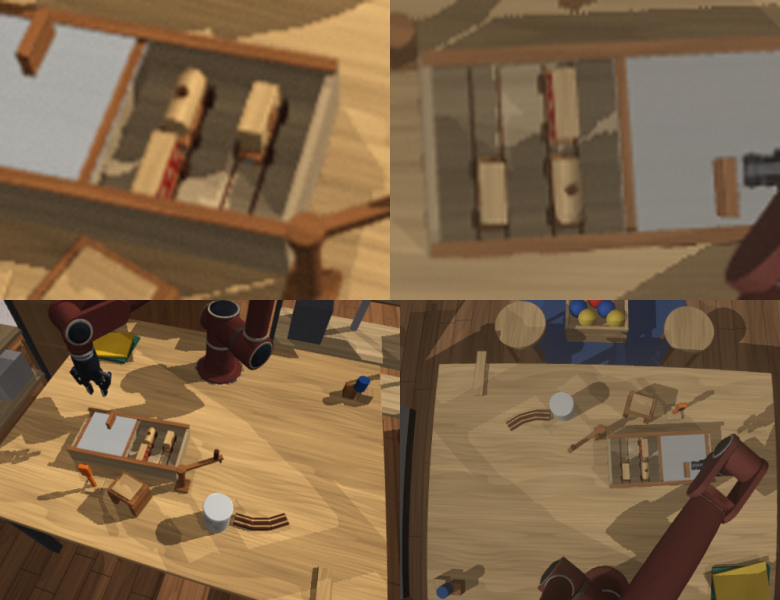

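All three wagons stand in the bay, and nothing else on the table is a wagon. Now shutting the hatch.

>>> {"fn": "servo_tool", "kwargs": {
  "increments": [
    [0.5,7,3.4,40,0],
    [0.5,0,0,60,0],
    [0.5,0,0,40,0],
    [0.5,0,0,14,0],
    [0.5,0,0,0,0],
    [0,0,0,0,0],
    [0,0,0,0,0],
    [0,0,0,0,0],
    [0,0,0,0,0]
  ],
  "force": 25
}}

```text
t: 31.08
tool_pos: [0.5051, -0.3081, 0.0905]
tool_rot: [-0.112, 3.136, -0.004]
contact_force: [0.3, 1.1, 6.8]
opening: 0.0132
grip_force: 27.9
```

>>> {"fn": "servo_tool", "kwargs": {
  "increments": [
    [0,0,10,0,0],
    [0,0,20,0,0],
    [0,0,24,0,0],
    [0,0,24,0,0],
    [0,0,24,0,0],
    [0,0,24,0,0],
    [0,0,24,0,0],
    [0,0,24,0,0],
    [0,0,15,0,0],
    [0,0,6,0,0],
    [0,0,0,0,0],
    [0,0,0,0,0]
  ]
}}

```text
t: 32.58
tool_pos: [0.4917, -0.1166, 0.0904]
tool_rot: [-0.112, 3.134, -0.016]
contact_force: [1.8, -14.0, 3.1]
opening: 0.0131
grip_force: 27.9
```

>>> {"fn": "servo_tool", "kwargs": {
  "increments": [
    [0.5,0,0,0,0],
    [0.5,0,0,0,0],
    [0.5,0,0,0,0],
    [0.5,0,0,-50,0],
    [0.5,0,0,-60,0],
    [0.5,0,0,-40,0],
    [0.5,-18.6,47.6,0,0],
    [0.5,-18.6,47.6,0,0],
    [0.5,-18.6,47.6,0,0],
    [0.5,-18.6,47.6,0,0],
    [0.5,-18.6,47.6,0,0],
    [0.5,0,0,0,0]
  ],
  "force": 20
}}

```text
t: 34.08
tool_pos: [0.5652, 0.1346, 0.2369]
tool_rot: [0.12, -3.138, -0.001]
contact_force: [0.0, -0.4, -0.4]
opening: 0.0426
grip_force: 0.0
```

```bash
python3 - <<'E'
from h import *
plan(.569,.1275,.147,183.8)
im=snap('scene','s7'); t=snap('top','t7')
Z=lambda x:cv2.resize(cv2.cvtColor(x,cv2.COLOR_RGB2BGR),None,fx=3,fy=3,interpolation=cv2.INTER_CUBIC)
cv2.imwrite('pics/s7b.png',np.hstack([Z(im[100:240,130:290]),Z(t[155:295,285:390])]))
E
```

```text
t 34.1 pos [0.5652 0.1346 0.2369] ang 184.4 | spin 0.6 then tx -3.3 ty -7.3 tz 89.9
```

View pics/s7b.png

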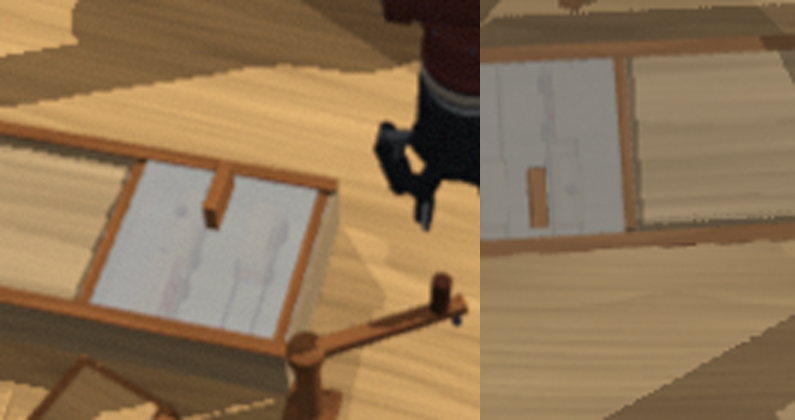

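Hatch is shut (bar back at 218,195) and the peg is at (440,290). Pinching the peg for the swing back.

>>> {"fn": "servo_tool", "kwargs": {
  "increments": [
    [0.5,-3.3,-7.3,20,0.8],
    [0.5,0,0,40,0.4],
    [0.5,0,0,28,0],
    [0.5,0,0,0,0],
    [0,0,0,0,0],
    [0,0,0,0,0],
    [0,0,0,0,0],
    [0,0,0,0,0]
  ]
}}

```text
t: 35.17
tool_pos: [0.5683, 0.1265, 0.1507]
tool_rot: [0.08, -3.139, -0.007]
contact_force: [-4.2, 8.0, -1.1]
opening: 0.0172
grip_force: 20.9
```

>>> {"fn": "servo_tool", "kwargs": {
  "increments": [
    [0,13.5,-11,0,0],
    [0,12,-13,0,0],
    [0,10,-14.5,0,0],
    [0,8,-15.8,0,0],
    [0,5.6,-16.8,0,0],
    [0,3.2,-17.4,0,0],
    [0,0.7,-17.7,0,0],
    [0,-1.8,-17.6,0,0],
    [0,-4.2,-17.2,0,0],
    [0,-6.6,-16.4,0,0],
    [0,-9,-15,0,0],
    [0,-11,-13,0,0]
  ]
}}

```text
t: 36.67
tool_pos: [0.5595, -0.0629, 0.1504]
tool_rot: [-0.079, 3.14, -0.001]
contact_force: [-0.2, 3.2, 3.4]
opening: 0.0169
grip_force: 21.3
```

>>> {"fn": "servo_tool", "kwargs": {
  "increments": [
    [0,-3,-3,0,0],
    [0,0,0,0,0],
    [0,0,0,0,0]
  ]
}}

```text
t: 37.05
tool_pos: [0.5621, -0.0652, 0.1504]
tool_rot: [-0.079, 3.139, -0.003]
contact_force: [0.7, -0.8, 4.8]
opening: 0.017
grip_force: 21.4
```

>>> {"fn": "servo_tool", "kwargs": {
  "increments": [
    [0,-3,-3,0,0],
    [0,0,0,0,0],
    [0,-3,-3,0,0],
    [0,0,0,0,0],
    [0,0,0,0,0]
  ]
}}

```text
t: 37.67
tool_pos: [0.5649, -0.0677, 0.1502]
tool_rot: [0.081, -3.132, -0.008]
contact_force: [-12.7, 9.3, 14.3]
opening: 0.0173
grip_force: 22.3
```

Stop reached, with force opposing the push. Releasing and retreating.

>>> {"fn": "servo_tool", "kwargs": {
  "increments": [
    [0,3,3,0,0],
    [0.5,0,0,0,0],
    [0.5,0,0,0,0],
    [0.5,0,0,0,0],
    [0.5,0,0,-40,0],
    [0.5,0,0,-60,0],
    [0.5,60,0,0,0],
    [0.5,60,0,0,0],
    [0.5,20,40,0,0],
    [0.5,0,60,0,0],
    [0.5,0,60,0,0],
    [0.5,0,60,0,0]
  ]
}}

```text
t: 39.17
tool_pos: [0.4132, 0.1468, 0.2498]
tool_rot: [-0.078, 3.139, 0.0]
contact_force: [-0.1, 0.2, -0.3]
opening: 0.0426
grip_force: 0.0
```

>>> {"fn": "servo_tool", "kwargs": {
  "increments": [
    [0.5,0,60,0,0],
    [0.5,0,0,0,0],
    [0.5,0,0,0,0]
  ]
}}

```text
t: 39.55
tool_pos: [0.4104, 0.205, 0.2493]
tool_rot: [0.08, -3.14, 0.001]
contact_force: [-0.5, 0.7, -0.8]
opening: 0.0426
grip_force: 0.0
```

```bash
python3 - <<'E'
from h import *
im=snap('scene','s8'); t=snap('top','t8')
Z=lambda x:cv2.resize(cv2.cvtColor(x,cv2.COLOR_RGB2BGR),None,fx=3,fy=3,interpolation=cv2.INTER_CUBIC)
cv2.imwrite('pics/s8b.png',np.hstack([Z(im[120:240,130:260]),Z(t[155:275,255:385])]))
E
```

```text
(no output)
```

View pics/s8b.png

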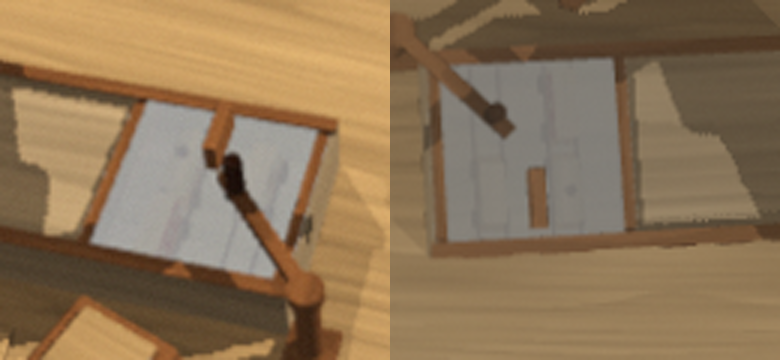

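The hatch is shut and the crane arm lies back over it (peg at 235,175 scene and 495,115 top); the gripper is clear. Handing in.

```bash
python3 -c "
from station import finish_job; print(finish_job())"
```

```text
the job is handed in; nothing more can be done
None
```

Job handed in, with no verdict returned: the three wagons present (tank car, box van, dining car; no log wagon seen) are in the bay, the hatch is shut and the crane arm is back at its stop, but I viewed 15 pictures, one over the limit of 14.

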